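# Find the steak knives with loose handles and set them aside

### The arm

A 7-joint arm with a two-finger parallel gripper is mounted at the origin on the work surface. World frame = base frame: x ahead of the robot, y to its left, z up, the work surface at z = 0. Lengths are in m, angles in rad, forces in N, time in s.
With the tool pointing down it reaches from about 0.4 to 0.875 m from the base axis. Payload 19.3 kg.
Tool frame: the origin (TCP) lies between the finger pads; the fingertips stand 11 mm ahead of it and the grasp point (between the pads) lies 8 mm behind it; z points along the fingers, y is the line along which they close (so a half turn about z gives the same grasp; the last joint's range is limited). The gripper opens to 85 mm and grips with 20 to 120 N. Pads are 22 mm wide; open, the fingers measure 114 mm over their backs; the gripper's body (76 mm by 85 mm) begins 54 mm behind the grasp point. The pads swing forward as they close: fully open they stand 13 mm farther back than shut.
Start: joints at [1.062, 0.521, -0.036, 1.599, 0.021, 1.021, -0.113], TCP at [0.266, -0.566, 0.242] pointing down, gripper open.
Joint ranges: [-2.91, 2.91], [-0.3, 2.13], [-1.5, 1.42], [0.17, 2.43], [-1.26, 4.41], [0.16, 1.93], [-2.52, 2.52]. Speed limits (rad/s): [1.89, 1.89, 2.39, 2.39, 3.01, 3.01, 3.01].

### API

Orientations are given as a unit quaternion [w, x, y, z].
In Python, from bench import telemetry, cams, ctrl gives the robot as it stands.
- The arm moves only by the tool drive_tool, never from a script. Its argument "increments" is a list of rows, each an object with "dp": the shift along the tool's x, y, z scaled (see below), a list of three; "roll": the turn about the tool's z scaled (see below). In form: [{"dp": [tx, ty, tz], "roll": roll}, ...]. A call has 1 to 20 rows; each row shifts and turns the commanded pose from where the row before left it, along the tool's axes as they then stand; what a row does not reach is not made up. The controller multiplies each number of a shift by 10 cm and each number of a turn by 180 degrees. A row lasts 1/8 s, in which the tool goes at most 62.5 mm and 10.7 degrees, less where a joint would pass 70% of its speed; a pose out of reach is approached as far as the arm can. A call with a number of a shift or a turn outside -1 to 1 is refused whole. A call with a gripper value outside its range is refused whole. "fingers" is the closure in counts, from 0 (fully open) to 255 (shut), set as the call begins (left out, the last holds). The fingers move at their own pace and stop on an object; the grip force is fixed at half the most. Time passes only in rows, so rows that do not move let the fingers close. It gives the time, the measured TCP pose, the force, the opening and the grip force at its end, in the units of the state.
- telemetry.get_state(): the state, without advancing time (a new reading comes with each control period).
- cams.snapshot(name): name is "scene" or "top" or "wrist"; returns a dict with "frame" (480x640x3 uint8, blue, green, red), "depth" (480x640 float32, m along the optical axis (not along the pixel's ray), 0 where there is no reading), "camera_matrix" (3x3 intrinsics, pixels), "T" (4x4, takes a point from camera to world coordinates); the wrist camera has in their place "hand_eye" (4x4, takes a point from camera to tool coordinates, whose origin is the TCP and whose axes are the flange's). Camera axes: x right, y up, looking along -z (the intrinsics and any distortion apply to the point x, -y, -z); pixel columns grow to the right and rows downward; lengths in m; the calibration is good to about 2 mm. The wrist camera is an equidistant fisheye: a pixel r from the principal point sees the ray r / f radians off the axis. A picture is of the moment at which its call begins: read the wrist's pose just before it.
- ctrl.hand_in(): hands the job in; it is judged then, once.
The state is a dict: "time": time; "joint_positions": joint angles; "joint_velocities": joint speeds; "joint_efforts": joint torques, N m; "ee_pos": TCP position; "ee_rot": TCP orientation; "force": force on the tool from outside, world axes, zero at the start; "wrist_torque": the same for the moment, N m; "grip_width": opening from 0.0 (shut) to 1.0 (fully open); "grasp_force": force on a finger pad.
Only numpy, scipy, OpenCV 4.12 (cv2) and the standard library are available. Lean on these libraries where they do the work, as an engineer would, in place of code of your own. Each camera call takes 0.05 s, during which the arm holds its last target. There are 200 camera calls.

### The job

Two of the four steak knives in the front row of the knife block have handles that have worked loose on the blade. Grip the handles and rock them side to side in the block to feel which two have play, then draw those two out and stand them blade-down in the white cutlery caddy for mending. Leave the two sound knives fully home in the block, and do not shift the bottle, jar and tub that stand between.

Things in the scene. Friction and masses are not known exactly. Their poses are not given: they have to be found in the camera images.
- block: Slanted beech knife block, fixed, on a base board 270 x 240 x 16 mm. Origin: on the underside, mid-width, 100 mm behind the board's front edge; x from its front to its back, y along the slot rows, z up. The knives lean in it: handles point up and to its front (-x), 35 degrees from vertical; blades run down and to the back. The sloped face the slots open in is square to the knives. Front row: 4 slots 60 mm apart, a steak knife in each.
- slot1 (a point): Mouth of front slot 1 on the sloped face, at (-50, -90, 135) mm in the block's frame. Each slot is 4 mm wide (block y) and 25 mm long across the slope; the blades stand upright in block y.
- slot2 (a point): Mouth of front slot 2, at (-50, -30, 135) mm in the block's frame. A back row, 75 mm from the front one (measured square to the handles) and staggered (block y = -60, 0, 60), holds two big knives and a honing steel, wedged fast, handles 20 to 24 mm thick and 136 mm long. They overhang the front handles: hardly any room for a gripper straight down, but room along the handles.
- slot3 (a point): Mouth of front slot 3, at (-50, 30, 135) mm in the block's frame.
- slot4 (a point): Mouth of front slot 4, at (-50, 90, 135) mm in the block's frame.
- knife_a: One of four steak knives that look exactly alike, 90 to 130 g, each in any front slot. This is blade and ferrule. Origin: on its axis at the underside of the ferrule, which rests on the sloped face; z from blade to butt, y across its thin side (= block y in the block), x to the blade's spine. Blade z = 0 to -110 mm, 22 wide, 3 thick; steel ferrule 24 x 18 x 11, z = 0 to 11.
- knife_a_handle: Black handle of knife_a, 24 (x) x 18 (y) x 104 mm long. Origin at its lower end, on the ferrule's top; z to the butt; lined up with the knife when straight.
- knife_a_tip (a point): Tip of this knife's blade, at (7, 0, -110) mm in the knife's frame.
- knife_b: Steak knife (blade and ferrule), like knife_a in shape, size and frame. Of the four (a to d) two have a loose handle. All handles start straight; nothing shows which are loose.
- knife_b_handle: Handle of knife_b, like knife_a's. If a handle is loose, it rocks in the knife's y about its lower end, 5 degrees each way from straight (6 mm each way at 69 mm up the handle), with 1 N or less, stays where it is left and does not pull off. It turns as it goes: fingers that hold it fast must swing on that arc, or they feel their own grip.
- knife_b_tip (a point): Tip of this knife's blade, at (7, 0, -110) mm in the knife's frame.
- knife_c: Steak knife (blade and ferrule), like knife_a in shape, size and frame. Any of the four may be loose or sound.
- knife_c_handle: Handle of knife_c, like knife_a's. If a handle is sound, it is driven tight on the blade's ferrule (pressed on it with 20 N, a loose one with none); swung about its lower end only the blade's play in its slot can be felt, 1 to 2 degrees each way, then it is stiff: at 4 degrees it resists with about 8 N or more each way.
- knife_c_tip (a point): Tip of this knife's blade, at (7, 0, -110) mm in the knife's frame.
- knife_d: Steak knife (blade and ferrule), like knife_a in shape, size and frame. Any of the four may be loose or sound.
- knife_d_handle: Handle of knife_d, like knife_a's.
- knife_d_tip (a point): Tip of this knife's blade, at (7, 0, -110) mm in the knife's frame.
- caddy: White stoneware cutlery caddy, fixed, empty: open box 100 (x) x 190 (y) x 120 mm high, walls and floor 5 mm; a wall across its middle (at y = 0) makes two compartments of 90 x 87 mm, centred at y = +-46 mm. Origin: centre of its underside, z up. A knife stands in it blade down, handle out above the rim, leaning on a wall.
- vanilla: Brown glass vanilla bottle, 54 mm across, 170 high; a bystander, to be left alone. Origin at the centre of its underside.
- spice_jar: Spice jar, 44 mm across, 100 high; a bystander, to be left alone. Origin at the centre of its underside.
- tub: Round baking-powder tub, 68 mm across, 75 high; a bystander, to be left alone. Origin at the centre of its underside.
Not all that is in view belongs to the job. Leave any blue look-alike of the knife_d alone.

How it is judged:
By the outcome, as a careful person would: the job done as asked, in the order asked, and still so for the second after the job is handed in, with the robot touching nothing.
It also fails if it takes over 72 s, if anything falls off the work surface, if the arm or the gripper's body presses on something with over 40 N, if the wrist force passes 120 N, or if a joint passes its speed limit or range.

## Working session

There is one attempt and no reset: what is moved stays moved. The work goes in short steps, Python scripts to look and compute and a tool call to move; the robot and the scene stay as the last step left them, time stands still between calls to the robot, and variables do not carry over. Pictures are saved under pics/ and viewed, at most 10 in all, crops included, and the job is handed in when it is done.

Besides the shell and the picture viewer there is one more tool, called as name(argument=value, ...), one argument or row to a line, values as JSON. drive_tool: Moves the arm, as the interface text tells. Shifts and turns lie within -1 to 1; 1 stands for 10 cm of shift or 180 degrees of turn. Its arguments: {"type":"object","properties":{"increments":{"type":"array","items":{"type":"object","properties":{"dp":{"type":"array","items":{"type":"number"}},"roll":{"type":"number"}}}},"fingers":{"type":"number"}},"required":["increments"]}

```bash
mkdir -p pics; python3 - <<'E'
from bench import telemetry,cams
import cv2,numpy as np
for n in("scene","top"):
    s=cams.snapshot(n);np.savez(n+".npz",**s);cv2.imwrite(f"pics/{n}0.png",s["frame"]);print(n,s["camera_matrix"].tolist(),s["T"].round(3).tolist(),s.keys())
print(telemetry.get_state())
E
ls
```

```text
scene [[501.2897535954931, 0.0, 318.93734466773475], [0.0, 501.2897535954931, 236.04116878921357], [0.0, 0.0, 1.0]] [[-0.23, -0.833, 0.503, 1.071], [0.973, -0.2, 0.112, 0.142], [0.007, 0.515, 0.857, 1.079], [0.0, 0.0, 0.0, 1.0]] dict_keys(['frame', 'depth', 'camera_matrix', 'T'])
top [[441.9896778166538, 0.0, 317.89653616973277], [0.0, 441.9896778166538, 244.460836676018], [0.0, 0.0, 1.0]] [[-0.023, 0.988, -0.155, 0.328], [-1.0, -0.022, 0.006, 0.018], [0.003, 0.156, 0.988, 1.195], [0.0, 0.0, 0.0, 1.0]] dict_keys(['frame', 'depth', 'camera_matrix', 'T'])
{'time': 0.1, 'joint_positions': array([ 1.0618096 ,  0.52192936, -0.03630958,  1.59992627,  0.02118191,
        1.02109545, -0.11278383]), 'joint_velocities': array([-0.00023706, -0.00196324, -0.00074218,  0.0001312 , -0.00150753,
        0.00096689,  0.00035439]), 'joint_efforts': array([ 4.98964000e-03, -9.28481770e+01,  1.98450431e+00, -3.70527184e+01,
        1.81495043e-02,  5.31596321e-03, -1.14343586e-04]), 'ee_pos': array([ 0.26537455, -0.56555783,  0.24180794]), 'ee_rot': array([-4.67871878e-04,  9.76031738e-01,  2.17627687e-01, -1.35462891e-04]), 'force': array([ 0.06527531, -0.09850043,  0.03490003]), 'wrist_torque': array([ 0.03670412, -0.01891549,  0.0206896 ]), 'grasp_force': 0.0, 'grip_width': 0.9992256815924679}
pics
scene.npz
top.npz
```

View pics/scene0.png

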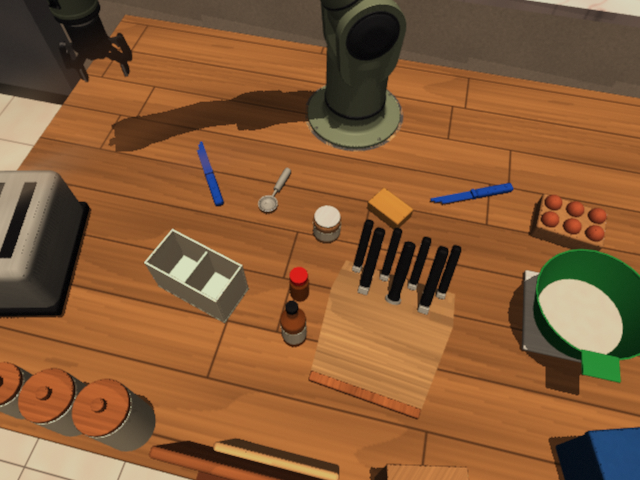

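View pics/top0.png

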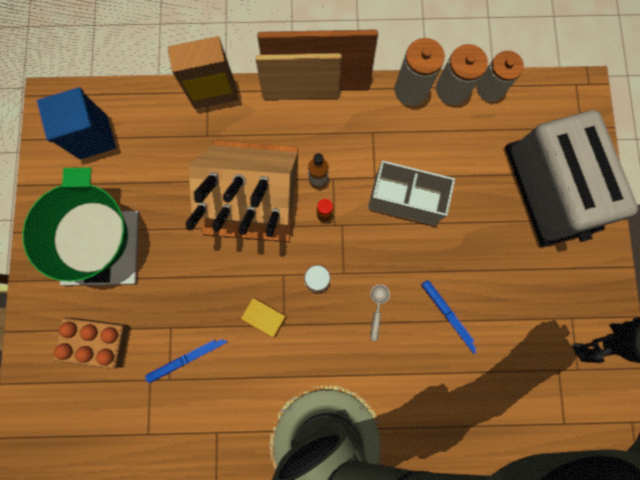

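The scene view shows the knife block at about (395,330), with its handles pointing toward the robot. The caddy is at (197,272), with the jar, bottle and tub at (299,283), (293,325) and (327,223). The top view shows the front-row butts at (197,216), (222,219), (247,221) and (272,223), and the back row near (207,187), (234,187) and (260,190). Possible confusions:
- Blue knives at (187,360) and (449,316) in the top view: leave alone.
- Three back-row handles: wedged fast, not wanted.
- Four black front-row handles: these are the ones I want.

```bash
cat > h.py <<'E'
import numpy as np,cv2
def cloud(s):
    K=s["camera_matrix"];d=s["depth"];v,u=np.mgrid[:480,:640]
    p=np.stack([(u-K[0,2])/K[0,0]*d,-(v-K[1,2])/K[1,1]*d,-d],-1)
    return p@s["T"][:3,:3].T+s["T"][:3,3]
E
python3 - <<'E'
from h import *
for n in("top","scene"):
    s=np.load(n+".npz");P=cloud(s);f=s["frame"].astype(int)
    reg=(P[...,0]>.3)&(P[...,0]<.8)&(P[...,1]>0)&(P[...,1]<.5)&(s["depth"]>0)
    m=(reg&(f.max(-1)<60)&(P[...,2]>.13)).astype(np.uint8)
    k,l,st,c=cv2.connectedComponentsWithStats(m)
    for i in range(1,k):
        if st[i,4]<40: continue
        p=P[l==i];q=p.mean(0);w,V=np.linalg.eigh(np.cov(p.T));a=V[:,2]*np.sign(V[2,2])
        t=(p-q)@a;print(n,c[i].round(),st[i,4],q.round(3),a.round(3),"top",(q+a*np.percentile(t,98)).round(3),"len",np.ptp(t).round(3))
    # board back edge / caddy / bystanders: points by height
    for nm,uv in dict(top=dict(jar=(325,207),van=(319,158),tub=(317,279)),scene=dict(jar=(299,272),van=(292,308),tub=(327,213)))[n].items(): print(n,nm,P[uv[1]-2:uv[1]+3,uv[0]-2:uv[0]+3].reshape(-1,3).mean(0).round(3))
    # caddy rim
    r=(P[...,2]>.112)&(P[...,2]<.126)&(P[...,0]>.3)&(P[...,0]<.75)&(P[...,1]<-.04)&(P[...,1]>-.5)
    k,l,st,c=cv2.connectedComponentsWithStats(r.astype(np.uint8));i=1+st[1:,4].argmax()
    print("rim",st[i],cv2.minAreaRect(P[l==i][:,:2].astype(np.float32)))
    b=(P[...,2]>.008)&(P[...,2]<.022)&(P[...,0]>.3)&(P[...,0]<.85)&(P[...,1]>0)&(P[...,1]<.4)
    k,l,st,c=cv2.connectedComponentsWithStats(b.astype(np.uint8))
    for i in range(1,k):
        if st[i,4]>60: print("board",c[i].round(),st[i,4],cv2.minAreaRect(P[l==i][:,:2].astype(np.float32)))
E
```

```text
top [317. 160.] 70 [0.699 0.008 0.167] [0.58  0.039 0.814] top [0.705 0.008 0.175] len 0.034
top [205. 188.] 314 [0.607 0.256 0.257] [-0.577  0.096  0.811] top [0.58  0.26  0.294] len 0.132
top [233. 189.] 232 [0.607 0.196 0.248] [-0.58   0.085  0.81 ] top [0.578 0.201 0.288] len 0.126
top [259. 193.] 258 [0.592 0.138 0.261] [-0.591  0.107  0.799] top [0.568 0.142 0.294] len 0.133
top [195. 217.] 220 [0.555 0.292 0.199] [-0.59   0.098  0.801] top [0.531 0.296 0.232] len 0.113
top [220. 219.] 224 [0.549 0.233 0.203] [-0.586  0.109  0.803] top [0.527 0.238 0.233] len 0.11
top [246. 222.] 214 [0.541 0.175 0.203] [-0.613  0.114  0.782] top [0.518 0.179 0.232] len 0.114
top [272. 224.] 198 [0.535 0.116 0.204] [-0.621  0.103  0.777] top [0.513 0.12  0.232] len 0.11
top jar [ 0.596 -0.009  0.101]
top van [0.702 0.004 0.17 ]
top tub [0.416 0.015 0.075]
rim [372 161  83  56 581] ((0.6372700333595276, -0.23262375593185425), (0.19053280353546143, 0.10243446379899979), 74.36629486083984)
board [255. 146.] 457 ((0.7966364622116089, 0.18071725964546204), (0.23887747526168823, 0.019733119755983353)
[... 817 characters left out ...]
0.262 0.295] len 0.139
scene [539. 308.] 64 [0.582 0.489 0.141] [0.951 0.309 0.011] top [0.607 0.497 0.141] len 0.062
scene [292. 308.] 128 [0.708 0.009 0.167] [-0.866 -0.116  0.487] top [0.696 0.007 0.173] len 0.029
scene jar [ 0.595 -0.008  0.099]
scene van [0.708 0.009 0.169]
scene tub [0.413 0.014 0.074]
rim [144 229  99  75 754] ((0.639677107334137, -0.23333103954792023), (0.19190818071365356, 0.10184048861265182), 74.26873779296875)
board [386. 217.] 126 ((0.3533634543418884, 0.15840117633342743), (0.1140577644109726, 0.051159147173166275), 89.93582916259766)
board [364. 394.] 1294 ((0.7976665496826172, 0.1796199232339859), (0.2390165627002716, 0.023769870400428772), 83.98226928710938)
```

drive_tool(
  increments=[
    {"dp": [0, 0, -0.1], "roll": -0.059},
    {"dp": [0, 0, -0.1], "roll": -0.059},
    {"dp": [0, 0, -0.1], "roll": -0.059},
    {"dp": [0, 0, -0.1], "roll": -0.059},
    {"dp": [0, 0, -0.1], "roll": -0.059},
    {"dp": [0, 0, -0.1], "roll": -0.059},
    {"dp": [0, 0, -0.1], "roll": -0.059},
    {"dp": [0, 0, -0.1], "roll": -0.059},
    {"dp": [0, 0, -0.1], "roll": -0.059},
    {"dp": [0, 0, -0.1], "roll": -0.059},
    {"dp": [0, 0, -0.1], "roll": -0.059},
    {"dp": [0, 0, -0.1], "roll": -0.059},
    {"dp": [0, 0, -0.1], "roll": -0.059},
    {"dp": [0, 0, -0.1], "roll": -0.059},
  ],
  fingers=135,
)

```text
time: 1.85
ee_pos: [0.2654, -0.5657, 0.3823]
ee_rot: [-0.0, 0.051, 0.999, 0.0]
force: [0.1, 0.3, -0.4]
grip_width: 0.475
grasp_force: 0.0
```

drive_tool(
  increments=[
    {"dp": [-0.1, 0.44, 0]},
    {"dp": [-0.1, 0.44, 0]},
    {"dp": [-0.1, 0.44, 0]},
    {"dp": [-0.1, 0.44, 0]},
    {"dp": [-0.1, 0.44, 0]},
    {"dp": [-0.1, 0.44, 0]},
    {"dp": [-0.1, 0.44, 0]},
    {"dp": [-0.1, 0.44, 0]},
    {"dp": [-0.1, 0.44, 0]},
    {"dp": [-0.1, 0.44, 0]},
    {"dp": [-0.1, 0.44, 0]},
    {"dp": [-0.1, 0.44, 0]},
    {"dp": [-0.1, 0.44, 0]},
    {"dp": [-0.1, 0.44, 0]},
    {"dp": [-0.1, 0.44, 0]},
    {"dp": [-0.1, 0.44, 0]},
    {"dp": [0, 0, 0]},
  ],
)

```text
$.increments[0]: bad value
```

```bash
python3 - <<'E'
from bench import telemetry,cams
import cv2,numpy as np
st=telemetry.get_state();s=cams.snapshot("wrist");np.savez("w1.npz",p=st["ee_pos"],q=st["ee_rot"],**s);cv2.imwrite("pics/w1.png",s["frame"])
print(st["ee_pos"],st["ee_rot"],s["camera_matrix"],s["hand_eye"].round(3),st["joint_positions"].round(2))
E
```

```text
[ 0.26536043 -0.56573136  0.38228956] [-1.70163975e-04  5.08801970e-02  9.98704714e-01  2.66595664e-04] [[371.64829954   0.         321.41106114]
 [  0.         371.64829954 241.91918589]
 [  0.           0.           1.        ]] [[-0.     0.953  0.303  0.078]
 [ 1.     0.     0.001 -0.   ]
 [ 0.     0.303 -0.953 -0.131]
 [ 0.     0.     0.     1.   ]] [ 1.44  0.47 -0.62  1.38  0.27  1.37  2.28]
```

View pics/w1.png

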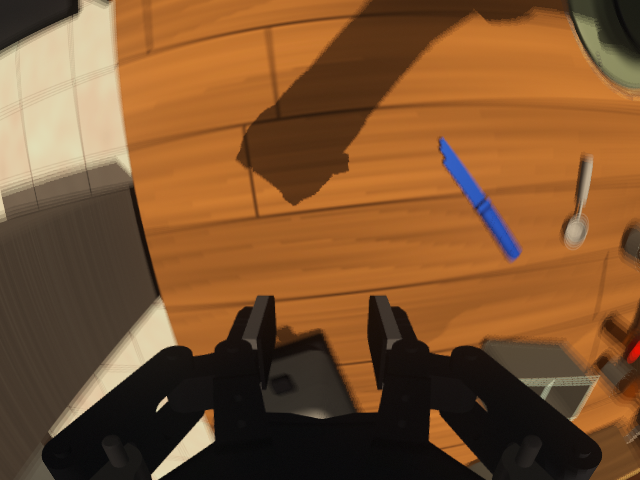

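The move was refused because the rows lacked "roll", so the arm hasn't moved. The wrist picture still shows the start area: blue knife at (480,200) and caddy at (540,375). I'll resend with roll included.

drive_tool(
  increments=[
    {"dp": [-0.1, 0.44, 0], "roll": 0},
    {"dp": [-0.1, 0.44, 0], "roll": 0},
    {"dp": [-0.1, 0.44, 0], "roll": 0},
    {"dp": [-0.1, 0.44, 0], "roll": 0},
    {"dp": [-0.1, 0.44, 0], "roll": 0},
    {"dp": [-0.1, 0.44, 0], "roll": 0},
    {"dp": [-0.1, 0.44, 0], "roll": 0},
    {"dp": [-0.1, 0.44, 0], "roll": 0},
    {"dp": [-0.1, 0.44, 0], "roll": 0},
    {"dp": [-0.1, 0.44, 0], "roll": 0},
    {"dp": [-0.1, 0.44, 0], "roll": 0},
    {"dp": [-0.1, 0.44, 0], "roll": 0},
    {"dp": [-0.1, 0.44, 0], "roll": 0},
    {"dp": [-0.1, 0.44, 0], "roll": 0},
    {"dp": [-0.1, 0.44, 0], "roll": 0},
    {"dp": [-0.1, 0.44, 0], "roll": 0},
    {"dp": [0, 0, 0], "roll": 0},
  ],
)

```text
time: 4.03
ee_pos: [0.5002, 0.1202, 0.3817]
ee_rot: [-0.001, 0.053, 0.999, 0.001]
force: [-0.8, -0.5, -1.0]
grip_width: 0.47
grasp_force: 0.0
```

```bash
cat > snapw.py <<'E'
import sys
from bench import telemetry,cams
import cv2,numpy as np
n=sys.argv[1]
st=telemetry.get_state();s=cams.snapshot("wrist");np.savez(n+".npz",p=st["ee_pos"],q=st["ee_rot"],**s);cv2.imwrite(f"pics/{n}.png",s["frame"])
print(st["ee_pos"].round(4),st["ee_rot"].round(4),st["joint_positions"].round(2),st["force"].round(2))
E
python3 snapw.py w2
```

```text
[0.5002 0.1202 0.3817] [-6.000e-04  5.300e-02  9.986e-01  9.000e-04] [ 0.42  0.35 -1.01  1.65  0.3   1.31  0.82] [-0.78 -0.52 -1.01]
```

View pics/w2.png

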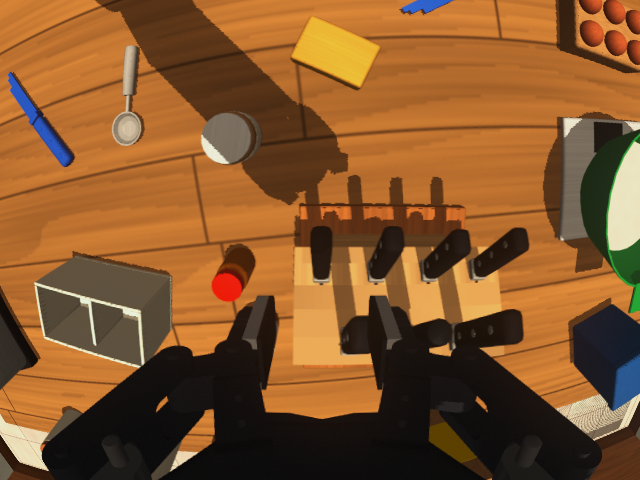

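The wrist view shows the four black front-row butts at (321,229), (392,229), (461,232) and (523,231). The TCP is centred on slot 1 to within 2 mm, as predicted. I'll descend with the fingers partly open.

drive_tool(
  increments=[
    {"dp": [-0.04, 0.02, 0.2], "roll": 0},
    {"dp": [0, 0, 0.25], "roll": 0},
    {"dp": [0, 0, 0.25], "roll": 0},
    {"dp": [0, 0, 0.25], "roll": 0},
    {"dp": [0, 0, 0.25], "roll": 0},
    {"dp": [0, 0, 0.2], "roll": 0},
    {"dp": [0, 0, 0.2], "roll": 0},
    {"dp": [0, 0, 0.05], "roll": 0},
    {"dp": [0, 0, 0], "roll": 0},
  ],
)

```text
time: 5.2
ee_pos: [0.5046, 0.1183, 0.2173]
ee_rot: [-0.0, 0.054, 0.999, 0.0]
force: [0.5, -0.2, 0.0]
grip_width: 0.473
grasp_force: 0.0
```

drive_tool(
  increments=[
    {"dp": [0, 0, 0], "roll": 0},
    {"dp": [0, 0, 0], "roll": 0},
    {"dp": [0, 0, 0], "roll": 0},
  ],
  fingers=189,
)

```text
time: 5.58
ee_pos: [0.5047, 0.1184, 0.2176]
ee_rot: [0.0, 0.054, 0.999, 0.0]
force: [0.0, -0.5, 0.5]
grip_width: 0.259
grasp_force: 0.0
```

drive_tool(
  increments=[
    {"dp": [0, 0.03, 0], "roll": 0},
    {"dp": [0, 0.03, 0], "roll": 0},
    {"dp": [0, 0, 0], "roll": 0},
  ],
)

```text
time: 5.95
ee_pos: [0.5052, 0.1248, 0.2173]
ee_rot: [0.0, 0.054, 0.999, 0.0]
force: [-0.5, -0.1, 0.1]
grip_width: 0.261
grasp_force: 0.0
```

drive_tool(
  increments=[
    {"dp": [0, 0.03, 0], "roll": 0},
    {"dp": [0, 0, 0], "roll": 0},
  ],
)

```text
time: 6.2
ee_pos: [0.5055, 0.1277, 0.2173]
ee_rot: [-0.0, 0.054, 0.999, 0.0]
force: [0.5, -0.1, 1.4]
grip_width: 0.251
grasp_force: 0.0
```

drive_tool(
  increments=[
    {"dp": [0, 0.03, 0], "roll": 0},
    {"dp": [0, 0, 0], "roll": 0},
  ],
)

```text
time: 6.45
ee_pos: [0.5059, 0.1306, 0.2173]
ee_rot: [-0.0, 0.054, 0.999, 0.0]
force: [0.5, 0.5, -0.2]
grip_width: 0.262
grasp_force: 0.0
```

drive_tool(
  increments=[
    {"dp": [0, 0.03, 0], "roll": 0},
    {"dp": [0, 0, 0], "roll": 0},
  ],
)

```text
time: 6.7
ee_pos: [0.506, 0.1323, 0.2171]
ee_rot: [-0.0, 0.054, 0.999, -0.001]
force: [-2.0, -6.9, 3.1]
grip_width: 0.255
grasp_force: 3.6
```

drive_tool(
  increments=[
    {"dp": [0, -0.06, 0], "roll": 0},
    {"dp": [0, -0.06, 0], "roll": 0},
    {"dp": [0, -0.04, 0], "roll": 0},
    {"dp": [0, 0, 0], "roll": 0},
  ],
)

```text
time: 7.2
ee_pos: [0.5045, 0.1171, 0.2173]
ee_rot: [0.0, 0.054, 0.999, -0.0]
force: [0.5, 0.1, 0.8]
grip_width: 0.261
grasp_force: 0.0
```

drive_tool(
  increments=[
    {"dp": [0, -0.03, 0], "roll": 0},
    {"dp": [0, 0, 0], "roll": 0},
  ],
)

```text
time: 7.45
ee_pos: [0.5041, 0.1143, 0.2173]
ee_rot: [-0.0, 0.054, 0.999, -0.0]
force: [0.4, 0.9, -0.5]
grip_width: 0.258
grasp_force: 0.0
```

drive_tool(
  increments=[
    {"dp": [0, -0.03, 0], "roll": 0},
    {"dp": [0, 0, 0], "roll": 0},
  ],
)

```text
time: 7.7
ee_pos: [0.5038, 0.1113, 0.2173]
ee_rot: [-0.0, 0.054, 0.999, -0.0]
force: [0.6, -0.4, 0.2]
grip_width: 0.257
grasp_force: 0.0
```

drive_tool(
  increments=[
    {"dp": [0, 0.08, 0], "roll": 0},
    {"dp": [0, 0, -0.3], "roll": 0},
    {"dp": [0, 0, -0.25], "roll": 0},
    {"dp": [0, 0.31, 0], "roll": 0},
    {"dp": [0, 0.31, 0], "roll": 0},
    {"dp": [0, 0, 0], "roll": 0},
    {"dp": [0, 0, 0.25], "roll": 0},
    {"dp": [0, 0, 0.3], "roll": 0},
    {"dp": [0, 0, 0], "roll": 0},
  ],
)

```text
time: 8.82
ee_pos: [0.5106, 0.1804, 0.216]
ee_rot: [-0.001, 0.054, 0.999, -0.001]
force: [0.3, 0.1, -0.2]
grip_width: 0.256
grasp_force: 0.0
```

drive_tool(
  increments=[
    {"dp": [0, 0.03, 0], "roll": 0},
    {"dp": [0, 0.03, 0], "roll": 0},
    {"dp": [0, 0, 0], "roll": 0},
  ],
)

```text
time: 9.2
ee_pos: [0.5122, 0.1875, 0.218]
ee_rot: [0.0, 0.054, 0.999, 0.0]
force: [-0.6, 0.6, -0.5]
grip_width: 0.258
grasp_force: 0.0
```

drive_tool(
  increments=[
    {"dp": [0, 0.03, 0], "roll": 0},
    {"dp": [0, 0, 0], "roll": 0},
  ],
)

```text
time: 9.45
ee_pos: [0.5124, 0.1902, 0.2174]
ee_rot: [0.0, 0.054, 0.999, 0.0]
force: [-0.4, 0.3, -0.4]
grip_width: 0.257
grasp_force: 0.0
```

drive_tool(
  increments=[
    {"dp": [0, 0.03, 0], "roll": 0},
    {"dp": [0, 0, 0], "roll": 0},
  ],
)

```text
time: 9.7
ee_pos: [0.5125, 0.192, 0.2171]
ee_rot: [-0.0, 0.054, 0.999, -0.001]
force: [-2.4, -6.9, 4.1]
grip_width: 0.258
grasp_force: 3.7
```

drive_tool(
  increments=[
    {"dp": [0, -0.06, 0], "roll": 0},
    {"dp": [0, -0.06, 0], "roll": 0},
    {"dp": [0, -0.05, 0], "roll": 0},
    {"dp": [0, 0, 0], "roll": 0},
  ],
)

```text
time: 10.2
ee_pos: [0.5109, 0.1756, 0.2173]
ee_rot: [0.0, 0.054, 0.999, -0.0]
force: [0.2, 0.8, 1.1]
grip_width: 0.259
grasp_force: 0.0
```

drive_tool(
  increments=[
    {"dp": [0, -0.03, 0], "roll": 0},
    {"dp": [0, 0, 0], "roll": 0},
  ],
)

```text
time: 10.45
ee_pos: [0.5105, 0.173, 0.2173]
ee_rot: [-0.0, 0.054, 0.999, -0.0]
force: [-0.1, 1.0, -0.1]
grip_width: 0.26
grasp_force: 0.0
```

drive_tool(
  increments=[
    {"dp": [0, 0.08, 0], "roll": 0},
    {"dp": [0, 0, -0.3], "roll": 0},
    {"dp": [0, 0, -0.25], "roll": 0},
    {"dp": [0, 0.3, 0], "roll": 0},
    {"dp": [0, 0.3, 0], "roll": 0},
    {"dp": [0, 0, 0], "roll": 0},
    {"dp": [0, 0, 0.25], "roll": 0},
    {"dp": [0, 0, 0.3], "roll": 0},
    {"dp": [0, 0, 0], "roll": 0},
  ],
)

```text
time: 11.58
ee_pos: [0.5171, 0.24, 0.2159]
ee_rot: [-0.001, 0.054, 0.999, -0.001]
force: [0.0, 0.2, -0.0]
grip_width: 0.261
grasp_force: 0.0
```

drive_tool(
  increments=[
    {"dp": [0, 0.03, 0], "roll": 0},
    {"dp": [0, 0.03, 0], "roll": 0},
    {"dp": [0, 0, 0], "roll": 0},
  ],
)

```text
time: 11.95
ee_pos: [0.5184, 0.2443, 0.2181]
ee_rot: [-0.0, 0.055, 0.998, -0.002]
force: [-5.4, -16.6, 5.1]
grip_width: 0.26
grasp_force: 8.6
```

drive_tool(
  increments=[
    {"dp": [0, 0.03, 0], "roll": 0},
    {"dp": [0, 0, 0], "roll": 0},
  ],
)

```text
time: 12.2
ee_pos: [0.5185, 0.2452, 0.2179]
ee_rot: [-0.001, 0.056, 0.998, -0.004]
force: [-11.8, -28.7, 14.6]
grip_width: 0.262
grasp_force: 15.4
```

drive_tool(
  increments=[
    {"dp": [0, -0.05, 0], "roll": 0},
    {"dp": [0, -0.04, 0], "roll": 0},
    {"dp": [0, 0, -0.3], "roll": 0},
    {"dp": [0, 0, -0.25], "roll": 0},
    {"dp": [0, 0.3, 0], "roll": 0},
    {"dp": [0, 0.3, 0], "roll": 0},
    {"dp": [0, 0, 0], "roll": 0},
    {"dp": [0, 0, 0.25], "roll": 0},
    {"dp": [0, 0, 0.3], "roll": 0},
    {"dp": [0, 0, 0], "roll": 0},
  ],
)

```text
time: 13.45
ee_pos: [0.5239, 0.2995, 0.2163]
ee_rot: [-0.001, 0.054, 0.999, -0.001]
force: [-0.1, -0.9, 1.0]
grip_width: 0.258
grasp_force: 0.0
```

drive_tool(
  increments=[
    {"dp": [0, 0.03, 0], "roll": 0},
    {"dp": [0, 0.03, 0], "roll": 0},
    {"dp": [0, 0, 0], "roll": 0},
  ],
)

```text
time: 13.82
ee_pos: [0.525, 0.304, 0.2184]
ee_rot: [-0.0, 0.055, 0.998, -0.002]
force: [-7.5, -17.7, 8.9]
grip_width: 0.257
grasp_force: 9.2
```

drive_tool(
  increments=[
    {"dp": [0, -0.05, 0], "roll": 0},
    {"dp": [0, 0, -0.3], "roll": 0},
    {"dp": [0, 0, -0.25], "roll": 0},
    {"dp": [0, -0.4, 0], "roll": 0},
    {"dp": [0, -0.4, 0], "roll": 0},
    {"dp": [0, -0.42, 0], "roll": 0},
    {"dp": [0, 0, 0], "roll": 0},
    {"dp": [0, 0, 0.25], "roll": 0},
    {"dp": [0, 0, 0.3], "roll": 0},
    {"dp": [0, 0, 0.07], "roll": 0},
    {"dp": [0, 0, 0], "roll": 0},
  ],
  fingers=140,
)

```text
time: 15.2
ee_pos: [0.5114, 0.1808, 0.211]
ee_rot: [0.0, 0.054, 0.999, 0.0]
force: [-0.5, 0.8, -0.3]
grip_width: 0.449
grasp_force: 0.0
```

drive_tool(
  increments=[
    {"dp": [0, 0, 0], "roll": 0},
    {"dp": [0, 0, 0], "roll": 0},
    {"dp": [0, 0, 0], "roll": 0},
    {"dp": [0, 0, 0], "roll": 0},
    {"dp": [0, 0, 0], "roll": 0},
  ],
  fingers=255,
)

```text
time: 15.82
ee_pos: [0.5115, 0.1805, 0.2113]
ee_rot: [0.001, 0.054, 0.999, 0.0]
force: [-2.2, 0.3, 7.8]
grip_width: 0.199
grasp_force: 58.6
```

drive_tool(
  increments=[
    {"dp": [0.03, 0, -0.043], "roll": 0},
    {"dp": [0.06, 0, -0.086], "roll": 0},
    {"dp": [0.06, 0, -0.086], "roll": 0},
    {"dp": [0, 0, 0], "roll": 0},
  ],
)

```text
time: 16.32
ee_pos: [0.4961, 0.1819, 0.2327]
ee_rot: [0.001, 0.054, 0.999, 0.0]
force: [0.5, -0.2, -0.7]
grip_width: 0.199
grasp_force: 58.7
```

drive_tool(
  increments=[
    {"dp": [0.075, 0, -0.107], "roll": 0},
    {"dp": [0.075, 0, -0.107], "roll": 0},
    {"dp": [0.075, 0, -0.107], "roll": 0},
    {"dp": [0.075, 0, -0.107], "roll": 0},
    {"dp": [0.075, 0, -0.107], "roll": 0},
    {"dp": [0.075, 0, -0.107], "roll": 0},
    {"dp": [0.075, 0, -0.107], "roll": 0},
    {"dp": [0.075, 0, -0.107], "roll": 0},
    {"dp": [0.05, 0, -0.2], "roll": 0},
    {"dp": [0, 0, -0.3], "roll": 0},
    {"dp": [0, 0, 0], "roll": 0},
  ],
)

```text
time: 17.7
ee_pos: [0.4322, 0.1892, 0.3698]
ee_rot: [0.002, 0.054, 0.999, 0.001]
force: [0.1, 0.8, -2.0]
grip_width: 0.199
grasp_force: 58.6
```

```bash
python3 - <<'E'
from bench import cams
import cv2,numpy as np
from h import *
s=cams.snapshot("scene");np.savez("s1.npz",**s);cv2.imwrite("pics/s1.png",cv2.resize(s["frame"][60:330,180:540],(800,600)))
E
```

```text
(no output)
```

View pics/s1.png

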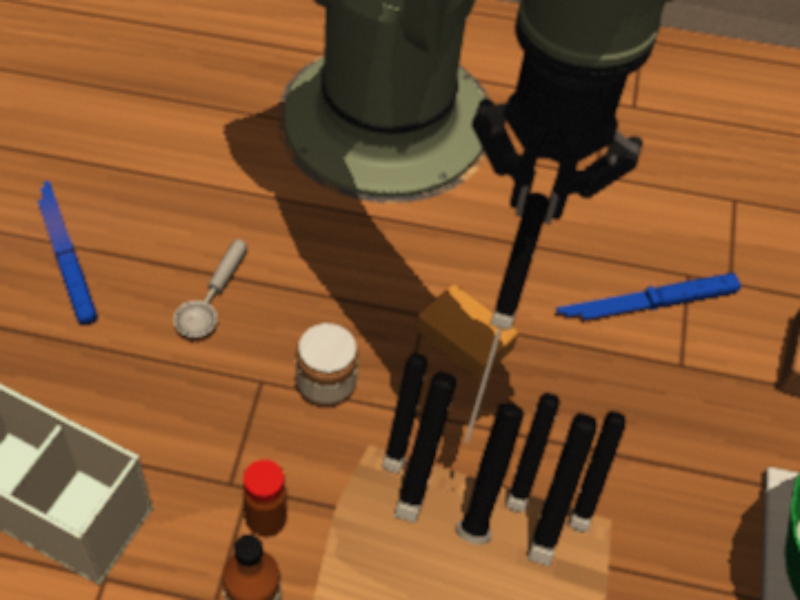

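The crop shows the first knife drawn clear: ferrule at (503,320), tip at (466,440). The other three front-row knives are still home. Next I'll measure tip and ferrule relative to the TCP.

```bash
cat > kn.py <<'E'
from h import *
def knife(s,tcp,yaw,box):
    # points near vertical plane through tcp, along tool -x (yaw dir = world angle of -tool x)
    P=cloud(s);d=np.array([np.cos(yaw),np.sin(yaw)]);n=np.array([-d[1],d[0]])
    r=P-tcp;a=r[...,:2]@d;b=r[...,:2]@n
    m=(abs(b)<.02)&(a>-.03)&(a<.2)&(r[...,2]<0.01)&(r[...,2]>-.26)&(P[...,2]>box)&(s["depth"]>0)
    return a[m],r[...,2][m],b[m]
E
python3 - <<'E'
from kn import *
s=np.load("s1.npz");a,z,b=knife(s,np.array([.4322,.1892,.3698]),np.radians(-6.2),.15)
for lo in np.arange(-.25,0.01,.01):
    k=(z>lo)&(z<=lo+.01)
    if k.sum(): print(round(lo,2),k.sum(),a[k].min().round(3),np.median(a[k]).round(3),a[k].max().round(3),np.median(b[k]).round(3))
E
```

```text
-0.22 80 0.176 0.184 0.194 0.0
-0.21 50 0.191 0.195 0.2 -0.0
-0.17 3 0.193 0.195 0.199 0.02
-0.16 9 0.14 0.147 0.197 0.001
-0.15 17 0.128 0.14 0.192 0.002
-0.14 20 0.113 0.152 0.185 0.002
-0.13 15 0.118 0.124 0.176 0.001
-0.12 18 0.099 0.118 0.172 0.002
-0.11 18 0.082 0.11 0.162 0.001
-0.1 13 0.096 0.102 0.156 0.001
-0.09 11 0.078 0.092 0.1 0.001
-0.08 12 0.082 0.086 0.091 0.0
-0.07 64 0.061 0.079 0.084 0.001
-0.06 54 0.06 0.07 0.076 0.001
-0.05 68 0.049 0.064 0.071 0.001
-0.04 60 0.05 0.057 0.062 0.001
-0.03 71 0.037 0.049 0.058 0.001
-0.02 68 0.011 0.041 0.048 0.0
-0.01 100 0.007 0.032 0.041 0.001
0.0 115 -0.004 0.023 0.032 -0.0
```

drive_tool(
  increments=[
    {"dp": [0, 0, -0.2], "roll": 0.053},
    {"dp": [0, 0, -0.2], "roll": 0},
    {"dp": [-0.1, -0.2, 0], "roll": 0},
    {"dp": [-0.18, -0.36, 0], "roll": 0},
    {"dp": [-0.18, -0.36, 0], "roll": 0},
    {"dp": [-0.18, -0.36, 0], "roll": 0},
    {"dp": [-0.18, -0.36, 0], "roll": 0},
    {"dp": [-0.18, -0.36, 0], "roll": 0},
    {"dp": [-0.18, -0.36, 0], "roll": 0},
    {"dp": [-0.18, -0.36, 0], "roll": 0},
    {"dp": [-0.18, -0.36, 0], "roll": 0},
    {"dp": [-0.18, -0.36, 0], "roll": 0},
    {"dp": [-0.18, -0.36, 0], "roll": 0},
    {"dp": [-0.1, -0.18, 0], "roll": 0},
    {"dp": [0, 0, 0.3], "roll": 0},
    {"dp": [0, 0, 0.3], "roll": 0},
    {"dp": [0, 0, 0.2], "roll": 0},
    {"dp": [0, 0, 0], "roll": 0},
  ],
)

```text
time: 20.0
ee_pos: [0.5159, -0.248, 0.3263]
ee_rot: [-0.001, 0.136, 0.991, 0.001]
force: [0.5, -0.1, -0.9]
grip_width: 0.194
grasp_force: 58.9
```

```bash
python3 - <<'E'
from bench import cams,telemetry
from kn import *
st=telemetry.get_state();print(st["ee_pos"],st["ee_rot"],st["joint_positions"].round(2))
w,x,y,z=st["ee_rot"];print(np.degrees(2*np.arctan2(y,x)))
s=cams.snapshot("scene");np.savez("s2.npz",**s);cv2.imwrite("pics/s2.png",cv2.resize(s["frame"][90:345,100:440],(800,600)))
E
```

```text
[ 0.5158924  -0.24799012  0.32631004] [-1.18306240e-03  1.36374355e-01  9.90656513e-01  5.55697521e-04] [ 0.9   0.45 -0.78  1.61  0.33  1.23  1.35]
164.32378710218435
```

View pics/s2.png

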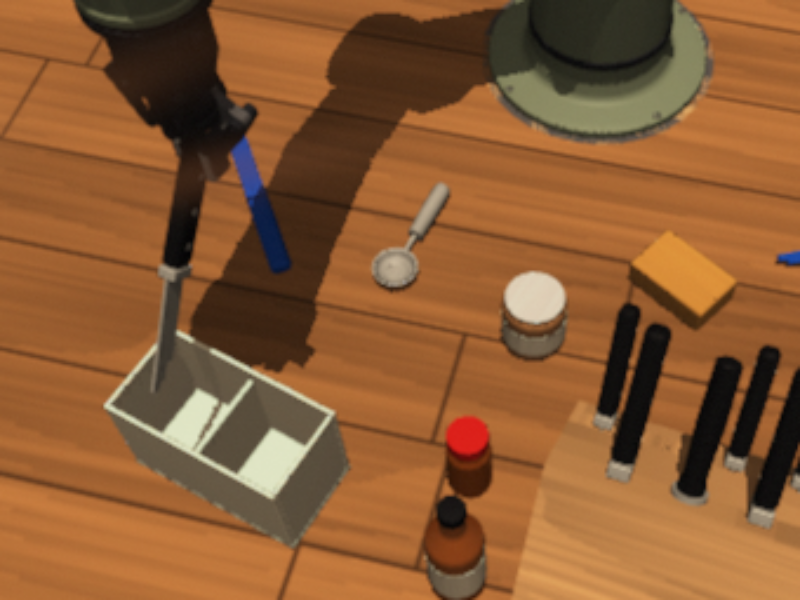

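The crop shows the tip at (155,388), over the left (far) compartment and clear of the divider. I'll lower it in.

drive_tool(
  increments=[
    {"dp": [0, 0, 0.2], "roll": 0},
    {"dp": [0, 0, 0.2], "roll": 0},
    {"dp": [0, 0, 0.2], "roll": 0},
    {"dp": [0, 0, 0.2], "roll": 0},
    {"dp": [0, 0, 0], "roll": 0},
  ],
)

```text
time: 20.68
ee_pos: [0.5163, -0.2484, 0.2474]
ee_rot: [-0.0, 0.137, 0.991, 0.0]
force: [-0.2, 0.7, -0.9]
grip_width: 0.197
grasp_force: 58.9
```

drive_tool(
  increments=[
    {"dp": [-0.1, 0, 0], "roll": 0},
    {"dp": [-0.1, 0, 0], "roll": 0},
    {"dp": [-0.1, 0, 0], "roll": 0},
    {"dp": [0, 0, 0], "roll": 0},
  ],
)

```text
time: 21.18
ee_pos: [0.5459, -0.2567, 0.2473]
ee_rot: [0.0, 0.137, 0.991, 0.0]
force: [-1.7, 0.2, -2.4]
grip_width: 0.198
grasp_force: 58.6
```

drive_tool(
  increments=[
    {"dp": [-0.1, 0, 0], "roll": 0},
    {"dp": [-0.1, 0, 0], "roll": 0},
    {"dp": [-0.1, 0, 0], "roll": 0},
    {"dp": [0, 0, 0], "roll": 0},
  ],
)

```text
time: 21.68
ee_pos: [0.5748, -0.2648, 0.2471]
ee_rot: [0.0, 0.137, 0.991, 0.0]
force: [-1.5, 0.0, -1.6]
grip_width: 0.201
grasp_force: 58.7
```

drive_tool(
  increments=[
    {"dp": [-0.1, 0, 0], "roll": 0},
    {"dp": [-0.1, 0, 0], "roll": 0},
    {"dp": [-0.1, 0, 0], "roll": 0},
    {"dp": [-0.1, 0, 0], "roll": 0},
    {"dp": [0, 0, 0], "roll": 0},
  ],
)

```text
time: 22.3
ee_pos: [0.6133, -0.2757, 0.247]
ee_rot: [0.0, 0.137, 0.991, 0.0]
force: [-1.0, 0.1, -2.5]
grip_width: 0.198
grasp_force: 58.6
```

```bash
cat > look.py <<'E'
import sys
from bench import cams,telemetry
from kn import *
n,x0,y0=sys.argv[1],int(sys.argv[2]),int(sys.argv[3])
st=telemetry.get_state();w,x,y,z=st["ee_rot"];yaw=2*np.arctan2(y,x)+np.pi
s=cams.snapshot("scene");np.savez(n+".npz",**s);cv2.imwrite(f"pics/{n}.png",cv2.resize(s["frame"][y0:y0+180,x0:x0+240],(800,600)))
a,z,b=knife(s,st["ee_pos"],yaw,.125)
for lo in np.arange(-.2,0.01,.02):
    k=(z>lo)&(z<=lo+.02)
    if k.sum(): print(round(lo,2),k.sum(),a[k].min().round(3),np.median(a[k]).round(3),a[k].max().round(3),np.median(b[k]).round(3))
E
python3 look.py s3 110 110
```

```text
-0.14 8 0.023 0.028 0.043 0.005
-0.12 42 0.016 0.034 0.042 0.005
-0.1 73 0.015 0.033 0.039 0.008
-0.08 76 0.013 0.03 0.036 0.009
-0.06 81 0.009 0.025 0.033 0.009
-0.04 82 0.006 0.022 0.029 0.009
-0.02 81 0.008 0.02 0.026 0.008
-0.0 45 0.009 0.016 0.022 0.008
```

View pics/s3.png

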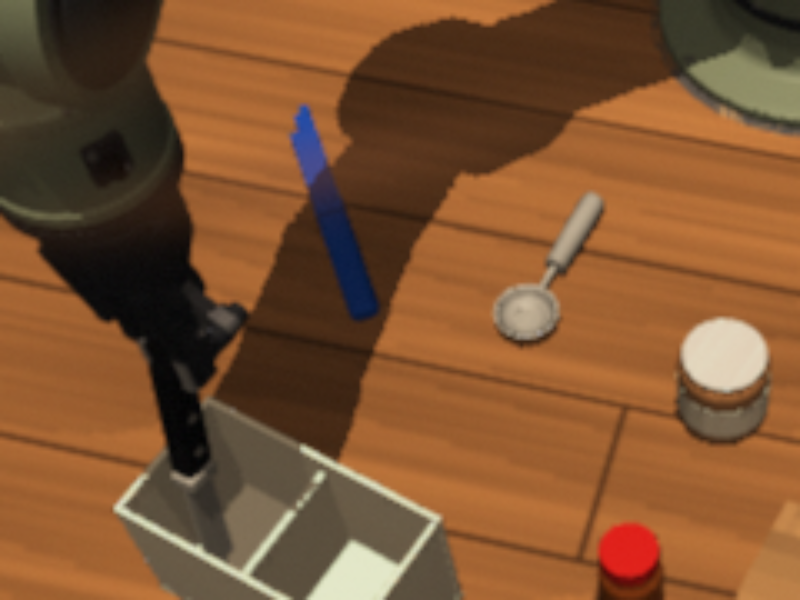

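The crop shows the knife nearly upright in the left compartment, with its ferrule at (190,475) at rim height. I'll move it toward the near wall, lower it and release.

drive_tool(
  increments=[
    {"dp": [0.1, 0, 0], "roll": 0},
    {"dp": [0.1, 0, 0], "roll": 0},
    {"dp": [0.1, 0, 0], "roll": 0},
    {"dp": [0.05, 0, 0], "roll": 0},
    {"dp": [0, 0, 0.05], "roll": 0},
    {"dp": [0, 0, 0.05], "roll": 0},
    {"dp": [0, 0, 0], "roll": 0},
  ],
)

```text
time: 23.22
ee_pos: [0.5789, -0.2661, 0.2367]
ee_rot: [-0.0, 0.137, 0.991, 0.0]
force: [0.2, -0.1, -1.7]
grip_width: 0.199
grasp_force: 58.7
```

drive_tool(
  increments=[
    {"dp": [0, 0, 0.03], "roll": 0},
    {"dp": [0, 0, 0.03], "roll": 0},
    {"dp": [0, 0, 0], "roll": 0},
  ],
)

```text
time: 23.6
ee_pos: [0.5789, -0.2662, 0.2311]
ee_rot: [-0.0, 0.137, 0.991, 0.0]
force: [-0.2, -0.2, -0.9]
grip_width: 0.199
grasp_force: 58.7
```

drive_tool(
  increments=[
    {"dp": [0, 0, 0], "roll": 0},
    {"dp": [0, 0, 0], "roll": 0},
    {"dp": [0, 0, 0], "roll": 0},
  ],
  fingers=150,
)

```text
time: 23.98
ee_pos: [0.579, -0.2662, 0.2315]
ee_rot: [0.0, 0.137, 0.991, -0.0]
force: [0.3, -0.2, 0.3]
grip_width: 0.416
grasp_force: 0.0
```

drive_tool(
  increments=[
    {"dp": [0, 0, -0.2], "roll": 0},
    {"dp": [0, 0, -0.4], "roll": 0},
    {"dp": [0, 0, -0.4], "roll": 0},
    {"dp": [0, 0, -0.4], "roll": 0},
    {"dp": [0.176, 0.352, 0], "roll": 0},
    {"dp": [0.176, 0.352, 0], "roll": 0},
    {"dp": [0.176, 0.352, 0], "roll": 0},
    {"dp": [0.176, 0.352, 0], "roll": 0},
    {"dp": [0.176, 0.352, 0], "roll": 0},
    {"dp": [0.176, 0.352, 0], "roll": 0},
    {"dp": [0.176, 0.352, 0], "roll": 0},
    {"dp": [0.176, 0.352, 0], "roll": 0},
    {"dp": [0.176, 0.352, 0], "roll": 0},
    {"dp": [0.176, 0.352, 0], "roll": 0},
    {"dp": [0, 0, 0], "roll": -0.053},
    {"dp": [0, 0, 0], "roll": 0},
  ],
)

```text
time: 25.98
ee_pos: [0.5049, 0.1206, 0.3724]
ee_rot: [0.0, 0.054, 0.999, 0.0]
force: [0.4, -0.1, 0.2]
grip_width: 0.411
grasp_force: 0.0
```

```bash
python3 look.py s4 110 150; python3 -c "
import numpy as np,cv2
from h import *
s=np.load('s4.npz');P=cloud(s);f=s['frame'].astype(int)
m=(f.max(-1)<60)&(P[...,2]>.14)&(P[...,1]<-.1)&(P[...,0]>.4)&(s['depth']>0);p=P[m];print(len(p),p.mean(0),p.max(0),p.min(0))"
```

```text
-0.2 493 0.026 0.151 0.174 0.001
-0.18 107 0.021 0.038 0.159 -0.0
-0.16 128 0.0 0.02 0.035 -0.002
-0.14 2 0.014 0.017 0.02 -0.002
-0.02 15 -0.006 0.012 0.014 -0.017
-0.0 16 -0.009 0.01 0.014 -0.017
2030 [ 0.68115335 -0.48368123  0.17081295] [ 1.0052226  -0.10004773  0.21723811] [ 0.51819564 -0.62884571  0.14005347]
```

View pics/s4.png

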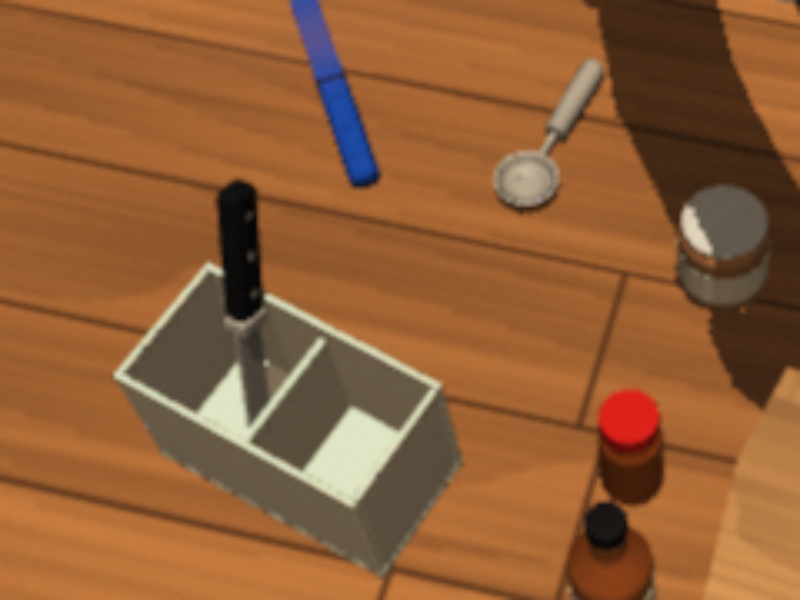

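The crop shows the first knife standing blade-down in the left compartment, leaning on the near rim, with its butt at (237,190). On to slot 1.

drive_tool(
  increments=[
    {"dp": [0, -0.02, 0.2], "roll": 0},
    {"dp": [0, 0, 0.25], "roll": 0},
    {"dp": [0, 0, 0.25], "roll": 0},
    {"dp": [0, 0, 0.25], "roll": 0},
    {"dp": [0, 0, 0.25], "roll": 0},
    {"dp": [0, 0, 0.25], "roll": 0},
    {"dp": [0, 0, 0.15], "roll": 0},
    {"dp": [0, 0, 0], "roll": 0},
  ],
  fingers=130,
)

```text
time: 27.02
ee_pos: [0.5046, 0.118, 0.2111]
ee_rot: [-0.001, 0.055, 0.998, -0.0]
force: [-0.1, 0.0, -0.3]
grip_width: 0.491
grasp_force: 0.0
```

drive_tool(
  increments=[
    {"dp": [0, 0, 0], "roll": 0},
    {"dp": [0, 0, 0], "roll": 0},
    {"dp": [0, 0, 0], "roll": 0},
    {"dp": [0, 0, 0], "roll": 0},
    {"dp": [0, 0, 0], "roll": 0},
  ],
  fingers=255,
)

```text
time: 27.65
ee_pos: [0.505, 0.1187, 0.2122]
ee_rot: [0.001, 0.054, 0.999, 0.0]
force: [-1.8, 2.0, 7.8]
grip_width: 0.194
grasp_force: 59.0
```

drive_tool(
  increments=[
    {"dp": [0.03, 0, -0.043], "roll": 0},
    {"dp": [0.06, 0, -0.086], "roll": 0},
    {"dp": [0.06, 0, -0.086], "roll": 0},
    {"dp": [0, 0, 0], "roll": 0},
  ],
)

```text
time: 28.15
ee_pos: [0.4895, 0.12, 0.2337]
ee_rot: [0.0, 0.054, 0.999, -0.0]
force: [0.6, -0.1, -1.1]
grip_width: 0.194
grasp_force: 58.6
```

drive_tool(
  increments=[
    {"dp": [0.075, 0, -0.107], "roll": 0},
    {"dp": [0.075, 0, -0.107], "roll": 0},
    {"dp": [0.075, 0, -0.107], "roll": 0},
    {"dp": [0.075, 0, -0.107], "roll": 0},
    {"dp": [0.075, 0, -0.107], "roll": 0},
    {"dp": [0.075, 0, -0.107], "roll": 0},
    {"dp": [0.075, 0, -0.107], "roll": 0},
    {"dp": [0.075, 0, -0.107], "roll": 0},
    {"dp": [0.05, 0, -0.2], "roll": 0},
    {"dp": [0, 0, -0.3], "roll": 0},
    {"dp": [0, 0, -0.2], "roll": 0},
    {"dp": [0, 0, -0.2], "roll": 0.053},
    {"dp": [0, 0, 0], "roll": 0},
  ],
)

```text
time: 29.78
ee_pos: [0.4252, 0.1272, 0.4097]
ee_rot: [0.001, 0.137, 0.991, 0.0]
force: [0.6, -0.1, -2.0]
grip_width: 0.194
grasp_force: 58.5
```

drive_tool(
  increments=[
    {"dp": [-0.1, -0.13, 0], "roll": 0},
    {"dp": [-0.22, -0.285, 0], "roll": 0},
    {"dp": [-0.22, -0.285, 0], "roll": 0},
    {"dp": [-0.22, -0.285, 0], "roll": 0},
    {"dp": [-0.22, -0.285, 0], "roll": 0},
    {"dp": [-0.22, -0.285, 0], "roll": 0},
    {"dp": [-0.22, -0.285, 0], "roll": 0},
    {"dp": [-0.22, -0.285, 0], "roll": 0},
    {"dp": [-0.22, -0.285, 0], "roll": 0},
    {"dp": [0, 0, 0.3], "roll": 0},
    {"dp": [0, 0, 0.3], "roll": 0},
    {"dp": [0, 0, 0.2], "roll": 0},
    {"dp": [0, 0, 0], "roll": 0},
  ],
)

```text
time: 31.4
ee_pos: [0.5379, -0.1564, 0.3266]
ee_rot: [-0.002, 0.136, 0.991, 0.0]
force: [-0.8, 0.7, -0.5]
grip_width: 0.191
grasp_force: 58.6
```

```bash
python3 look.py s5 130 130
```

```text
-0.18 3 0.138 0.141 0.144 0.0
-0.16 59 0.108 0.131 0.147 0.0
-0.14 70 0.091 0.114 0.132 0.001
-0.12 67 0.077 0.1 0.116 0.002
-0.1 65 0.065 0.087 0.105 0.003
-0.08 116 0.046 0.075 0.089 0.008
-0.06 133 0.036 0.063 0.075 0.008
-0.04 144 0.023 0.048 0.062 0.007
-0.02 156 0.007 0.033 0.045 0.008
-0.0 93 -0.004 0.022 0.033 0.006
```

View pics/s5.png

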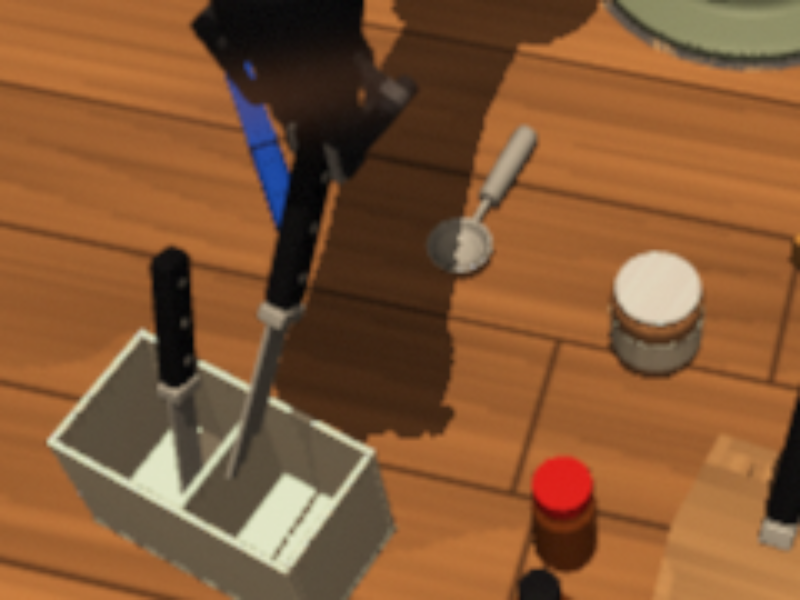

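The crop shows knife 1 standing and knife 2's tip at (232,478). By computation the tip is centred over the right compartment at z of about 0.16. I'll lower it and tip it upright as before.

drive_tool(
  increments=[
    {"dp": [-0.06, 0, 0.2], "roll": 0},
    {"dp": [0, 0, 0.2], "roll": 0},
    {"dp": [0, 0, 0.2], "roll": 0},
    {"dp": [0, 0, 0.2], "roll": 0},
    {"dp": [0, 0, 0], "roll": 0},
  ],
)

```text
time: 32.08
ee_pos: [0.5443, -0.1572, 0.2472]
ee_rot: [-0.001, 0.136, 0.991, 0.0]
force: [-0.0, 0.0, -0.2]
grip_width: 0.195
grasp_force: 58.6
```

drive_tool(
  increments=[
    {"dp": [-0.1, 0, 0], "roll": 0},
    {"dp": [-0.1, 0, 0], "roll": 0},
    {"dp": [-0.1, 0, 0], "roll": 0},
    {"dp": [0, 0, 0], "roll": 0},
  ],
)

```text
time: 32.58
ee_pos: [0.5743, -0.1653, 0.2484]
ee_rot: [0.0, 0.137, 0.991, 0.0]
force: [-1.3, 0.1, -1.8]
grip_width: 0.195
grasp_force: 58.7
```

drive_tool(
  increments=[
    {"dp": [-0.1, 0, 0], "roll": 0},
    {"dp": [-0.1, 0, 0], "roll": 0},
    {"dp": [-0.1, 0, 0], "roll": 0},
    {"dp": [-0.1, 0, 0], "roll": 0},
    {"dp": [-0.1, 0, 0], "roll": 0},
    {"dp": [-0.1, 0, 0], "roll": 0},
    {"dp": [-0.1, 0, 0], "roll": 0},
    {"dp": [0, 0, 0], "roll": 0},
  ],
)

```text
time: 33.58
ee_pos: [0.6415, -0.1842, 0.2481]
ee_rot: [-0.0, 0.137, 0.991, 0.0]
force: [-1.5, 0.6, -1.6]
grip_width: 0.198
grasp_force: 58.5
```

```bash
python3 look.py s6 110 130
```

```text
-0.14 11 0.019 0.033 0.04 0.0
-0.12 19 0.021 0.037 0.042 0.001
-0.1 67 0.015 0.033 0.038 0.008
-0.08 75 0.012 0.029 0.035 0.008
-0.06 79 0.007 0.026 0.033 0.008
-0.04 79 0.004 0.022 0.028 0.008
-0.02 75 0.008 0.02 0.025 0.007
-0.0 55 0.001 0.014 0.022 0.007
```

Knife 2 is in the same state as knife 1 was at this point, so I'll repeat the placing.

drive_tool(
  increments=[
    {"dp": [0.1, 0, 0], "roll": 0},
    {"dp": [0.1, 0, 0], "roll": 0},
    {"dp": [0.1, 0, 0], "roll": 0},
    {"dp": [0.05, 0, 0], "roll": 0},
    {"dp": [0, 0, 0.05], "roll": 0},
    {"dp": [0, 0, 0.05], "roll": 0},
    {"dp": [0, 0, 0.03], "roll": 0},
    {"dp": [0, 0, 0.03], "roll": 0},
    {"dp": [0, 0, 0], "roll": 0},
  ],
)

```text
time: 34.75
ee_pos: [0.6072, -0.1746, 0.2322]
ee_rot: [-0.0, 0.137, 0.991, 0.0]
force: [-0.3, 0.8, -1.3]
grip_width: 0.199
grasp_force: 58.6
```

drive_tool(
  increments=[
    {"dp": [0, 0, 0], "roll": 0},
    {"dp": [0, 0, 0], "roll": 0},
    {"dp": [0, 0, 0], "roll": 0},
  ],
  fingers=150,
)

```text
time: 35.12
ee_pos: [0.6073, -0.1747, 0.2327]
ee_rot: [0.0, 0.137, 0.991, -0.0]
force: [0.7, 0.3, 0.5]
grip_width: 0.415
grasp_force: 0.0
```

drive_tool(
  increments=[
    {"dp": [0, 0, -0.2], "roll": 0},
    {"dp": [0, 0, -0.4], "roll": 0},
    {"dp": [0, 0, -0.4], "roll": 0},
    {"dp": [0, 0, -0.3], "roll": 0},
    {"dp": [0.4, 0, 0], "roll": 0},
    {"dp": [0.4, 0, 0], "roll": 0},
    {"dp": [0.4, 0, 0], "roll": 0},
    {"dp": [0, 0, 0], "roll": 0},
  ],
)

```text
time: 36.12
ee_pos: [0.4902, -0.1417, 0.3645]
ee_rot: [0.001, 0.137, 0.991, -0.001]
force: [0.5, -0.0, 0.5]
grip_width: 0.413
grasp_force: 0.0
```

```bash
python3 - <<'E'
from bench import cams
from h import *
s=cams.snapshot("scene");cv2.imwrite("pics/s7.png",cv2.resize(s["frame"][170:410,130:470],(800,565)))
P=cloud(s);f=s["frame"].astype(int)
m=((f.max(-1)<60)&(P[...,2]>.13)&(P[...,2]<.31)&(P[...,0]>.48)&(P[...,0]<.75)&(P[...,1]>.02)&(P[...,1]<.34)&(s["depth"]>0)).astype(np.uint8)
k,l,st,c=cv2.connectedComponentsWithStats(m)
for i in range(1,k):
    if st[i,4]>40:
        p=P[l==i];print(c[i].round(),p.mean(0).round(3),"ztop",np.percentile(p[:,2],98).round(3))
for nm,uv in dict(jar=(299,272),van=(292,308),tub=(327,213)).items(): print(nm,P[uv[1]-2:uv[1]+3,uv[0]-2:uv[0]+3].reshape(-1,3).mean(0).round(3))
E
```

```text
[372. 257.] [0.607 0.141 0.251] ztop 0.294
[420. 261.] [0.561 0.236 0.196] ztop 0.232
[401. 271.] [0.617 0.199 0.24 ] ztop 0.285
[449. 269.] [0.566 0.295 0.196] ztop 0.231
[434. 276.] [0.62  0.259 0.251] ztop 0.294
jar [ 0.595 -0.008  0.099]
van [0.708 0.009 0.169]
tub [0.414 0.014 0.074]
```

View pics/s7.png

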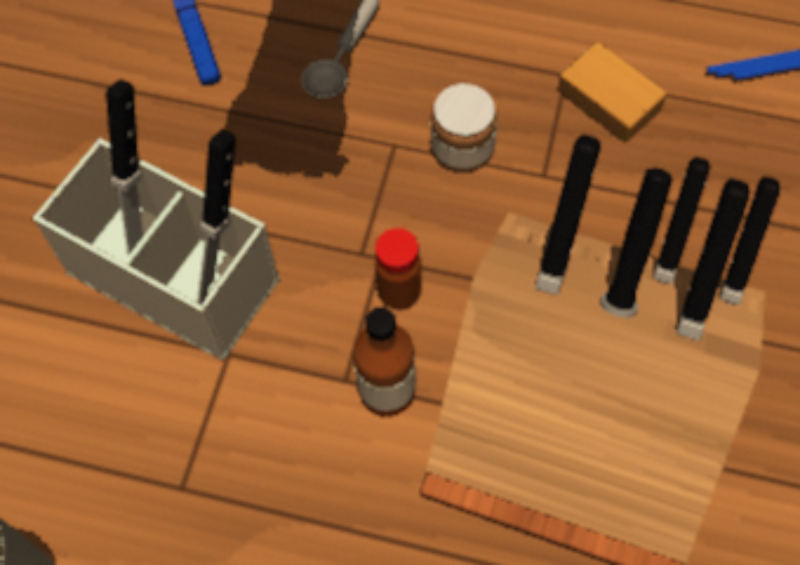

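Both knives stand blade-down in the caddy, with butts at (120,90) and (222,140). The sound pair is still home in the block at the same height as at the start, and the bottle, jar and tub haven't moved. Handing in.

```bash
python3 -c "
from bench import ctrl
print(ctrl.hand_in())"
```

```text
the job is handed in; nothing more can be done
None
```

The two loose knives, from slots 1 and 2, now stand blade-down in the caddy, the sound ones in slots 3 and 4 are still fully home, the bottle, jar and tub were not moved, and the job was handed in at about 36 s.

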